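# Expose the culture dishes under the lamp hood

### The arm

A 6-joint arm with a two-finger parallel gripper is mounted at the origin on a cart in front of the work surface, level with it; the furniture and walls round the work are solid. World frame = base frame: x ahead of the robot, y to its left, z up, the work surface at z = 0. Lengths are in m, angles in rad, forces in N, time in s.
With the tool pointing down it reaches from about 0.275 to 0.825 m from the base axis. Payload 4.9 kg.
Tool frame: the origin (TCP) lies midway between the tips of the shut fingers; the grasp point (between the pads) lies 19 mm behind it (bot.grip_depth is the distance from the TCP to the grasp point, in m); z points along the fingers, y is the line along which they close (so a half turn about z gives the same grasp; the last joint's range is limited). The gripper opens to 85 mm and grips with 20 to 120 N. Pads are 22 mm wide; open, the fingers measure 114 mm over their backs; the gripper's body (76 mm by 85 mm) begins 54 mm behind the grasp point. The pads swing forward as they close: fully open they stand 13 mm farther back than shut.
Start: joints at [-1.249, 0.326, -0.193, 1.052, 0, 1.437], TCP at [0.242, -0.494, 0.231] pointing down, gripper open.
Joint ranges: [-2.65, 2.65], [-0.97, 1.79], [-1.3, 1.35], [-1.93, 2.1], [-1.47, 1.37], [-3.14, 3.14]. Speed limits (rad/s): [2.57, 2.57, 3.14, 3.14, 3.14, 3.14].

### API

Orientations are given as a unit quaternion [w, x, y, z].
In Python, from cell import bot gives the robot as it stands. Calls block until the motion is done:
- bot.move_pose(position, orientation): joint-space move of the TCP to a pose.
- bot.move_linear(position, speed=0.15, rotation=None, until_force=None): straight line of the TCP; rotation=None keeps the orientation; speed is the mean speed in m/s. With until_force (N) it stops when the force on the tool has changed by that much, and returns True; else False.
- bot.goto_joints(angles): joint-space move.
- bot.set_gripper(opening, grasp_force=None): opening from 0.0 (shut) to 1.0 (fully open); grasp_force is the grip in N (None keeps the last); returns when the fingers have stopped.
- bot.wait(seconds).
- bot.solve_ik(position, orientation): joint angles nearest the present ones, or None.
- bot.camera(name): name is "scene" or "top"; returns the picture (384x512x3 uint8, red, green, blue); there is no depth.
- bot.calibration(name): a dict with "mtx" (3x3 intrinsics, pixels), "extrinsics" (4x4, takes a point from world to camera coordinates). Camera axes: x right, y down, z forward; pixel columns grow to the right and rows downward; lengths in m; the calibration is good to about 2 mm. A picture is of the moment at which its call begins. calibration takes no time and is no camera call.
A pose or a line that the arm cannot do raises bot.PlanningError and nothing moves.
- bot.close_job(): hands the job in; it is judged then, once.
Trained networks look in the newest picture that a camera, given by its name, has taken for a name from the list of things; names that differ only in an ending like _2 or _b are one class to them, and where a whole thing is asked for, a point or a joint stands for the part that bears it (a point fixed in the world has none). Each returns a list of dicts, best first, with "confidence" (0 to 1); they miss things now and then, are a little off and sometimes report something else, mostly with a low value. They report only what shows in the picture. A call takes as long as a camera call. They do not tell look-alikes from the thing itself.
- bot.search_frame(camera, thing): "bbox" ([left, top, width, height] in pixels, round what is visible of it).
Readings, each from a call of its own:
- bot.read_clock(): time.
- bot.read_joint_positions(): joint angles.
- bot.read_joint_vel(): joint speeds.
- bot.read_joint_efforts(): joint torques, N m.
- bot.read_position(): TCP position.
- bot.read_tool_rot(): TCP orientation.
- bot.read_ft_force(): force on the tool from outside, world axes, zero at the start.
- bot.read_moment(): the same for the moment, N m.
- bot.read_gripper_width(): opening from 0.0 (shut) to 1.0 (fully open).
- bot.read_finger_force(): force on a finger pad.
Only numpy, scipy, OpenCV 4.12 (cv2) and the standard library are available. Lean on these libraries where they do the work, as an engineer would, in place of code of your own. Each camera call takes 0.05 s, during which the arm holds its last target. There are 200 camera calls.

### The job

Load all the loose petri dishes side by side, upright, into the white sliding shuttle, push the shuttle fully home under the amber hood, flip the lamp toggle over to the green side, leave the lamp on for at least five seconds, and flip it back to the red side. Then pull the shuttle fully out again and set all the dishes flat and upright in the empty clear shallow tray. The lamp must never be on unless the shuttle is fully home, and do not disturb the beaker, the dropper bottles or the black marker.

Things in the scene. Friction and masses are not known exactly. Their poses are not given: they have to be found in the camera images.
- petri_red: Clear round dish with red-orange pieces fixed inside, 55 mm across, 15 mm high, 22 g or a little more. The origin is the centre of the underside, z up. Round, so grasp it across from above at any yaw; standing on the worktop clear of others. May be absent in a run (then it is not needed).
- petri_brown: Clear round dish with brown pieces fixed inside, 55 mm across, 17 mm high. The origin is the centre of the underside, z up. Round, so grasp it across from above at any yaw; standing on the worktop clear of others. May be absent in a run (then it is not needed).
- petri_clean_1: Empty clear round dish, 55 mm across, 15 mm high. The origin is the centre of the underside, z up. Round, so grasp it across from above at any yaw; standing on the worktop clear of others. May be absent in a run (then it is not needed).
- petri_clean_2: Empty clear round dish, 58 mm across at most (wall 55 mm), 16 mm high. The origin is the centre of the underside, z up. Round, so grasp it across from above at any yaw; standing on the worktop clear of others. May be absent in a run (then it is not needed).
- station: Fixed exposure station: aluminium base plate 150 (x) x 520 (y) x 5 mm on the worktop, from y = -0.305 to y = +0.215; over its +y end a low hood, 146 mm wide, grey sides and back, transparent amber roof. Origin on the worktop in the middle of the hood's mouth. +y points along the slide into the hood.
- hood_mouth (a point): The same point, middle of the hood's open mouth at worktop height, same axes as the station. The hood reaches from y = 0 to y = +0.212 and is closed at the back; clear height inside 41 mm above the worktop, top of the hood 54 mm above it. The white shuttle slides along y under it.
- shuttle (a joint): Slide of the white shuttle along the station's y axis, in m: 0 = fully out (its near end wall 40 mm in front of the hood's mouth), 0.245 = fully home against its stop under the hood. It stays where it is left; moving it takes about 2 to 4 N.
- shuttle_floor (a point): White shuttle, a flat open tray 120 mm (across, its x) by 200 mm (along the slide, its y, +y to the hood); this point is the centre of its floor, which is 14 mm above the worktop. Walls round it 4 mm thick and 7 mm high above the floor. Three dishes fit in a row along y, 62 mm apart.
- shuttle_handle (a point): Centre of the top of the shuttle's black upright round post, 14 mm in diameter, 46 mm high above the shuttle floor (top 60 mm above the worktop), 55 mm beyond the shuttle's outer end (the end away from the hood). Free for fingers on all sides (at home it stands 50 mm in front of the hood); only a flat bar at floor height joins it to the shuttle. Axes as shuttle_floor.
- lamp_toggle (a joint): Steel bat toggle on top of the grey lamp switch box (box 90 x 64 mm, 45 mm high, fixed). Angle in rad: -0.45 = off, leaning to the red dot (box -x); +0.45 = on, leaning to the green dot (box +x); 0 = upright. It pivots at the box top about the box's y axis and falls by itself to the nearer end from either side of centre; about 1.5 N at the tip moves it. Off at the start.
- toggle_tip (a point): End of the bat, 38 mm from its pivot, 10 mm thick there, 7 mm at its root; the axes lean with the bat.
- switch_box: Grey lamp switch box, 90 (x) x 64 (y) x 45 mm; origin at the centre of its underside. The bat's pivot is above it, at the middle of the top face; the green dot lies 30 mm along +x, the red dot 30 mm along -x.
- finish_tray: Empty clear shallow rectangular tray, left of the hood and nearer the robot, with a white-edged rim, 139 (its x) x 207 mm (its y), 16 mm high, fixed; floor about 2 mm thick, flat floor 126 x 194 mm inside the rim. Origin at the centre of its underside. Three dishes fit in a row along y, 60 mm apart.
- beaker: Glass beaker with a pipette in it, 45 x 48 x 103 mm. Bystander, standing loose: leave it where it is.
- dropper_bottle_0: Small dropper bottle with black cap, 33 mm wide, 95 mm high. Bystander, standing loose: leave it where it is.
- dropper_bottle_1: Small dropper bottle with black cap, 33 mm wide, 95 mm high. Bystander, standing loose: leave it where it is.
- marker_0: Black marker lying on the worktop at the right, 132 mm long, 13 mm thick. Bystander, standing loose: leave it where it is.
Mind the look-alikes: they are no part of the job. What is shaped like the petri_clean_1 but blue is not meant.

How it is judged:
On the way, in this order (a step that is already met when the one before it is completed fails the run):
1. every dish present stands upright in the shuttle and the shuttle is fully home under the hood, lamp off (x of petri_red in the frame of shuttle_floor between -0.05 and 0.05 m and y of petri_red in the frame of shuttle_floor between -0.09 and 0.09 m and z of petri_red in the frame of shuttle_floor between -0.006 and 0.01 m and angle between each of petri_red, petri_brown, petri_clean_1, petri_clean_2's own z axis and vertical below 0.2 rad and x of petri_brown in the frame of shuttle_floor between -0.05 and 0.05 m and y of petri_brown in the frame of shuttle_floor between -0.09 and 0.09 m and z of petri_brown in the frame of shuttle_floor between -0.006 and 0.01 m and x of petri_clean_1 in the frame of shuttle_floor between -0.05 and 0.05 m and y of petri_clean_1 in the frame of shuttle_floor between -0.09 and 0.09 m and z of petri_clean_1 in the frame of shuttle_floor between -0.006 and 0.01 m and x of petri_clean_2 in the frame of shuttle_floor between -0.05 and 0.05 m and y of petri_clean_2 in the frame of shuttle_floor between -0.09 and 0.09 m and z of petri_clean_2 in the frame of shuttle_floor between -0.006 and 0.01 m and value of joint shuttle above 0.235 m and value of joint lamp_toggle below -0.3 rad and velocity of joint shuttle below 0.02 m/s), for 0.2 s.
2. the lamp is on for five seconds with the loaded shuttle home (x of petri_red in the frame of shuttle_floor between -0.05 and 0.05 m and y of petri_red in the frame of shuttle_floor between -0.09 and 0.09 m and z of petri_red in the frame of shuttle_floor between -0.006 and 0.01 m and angle between each of petri_red, petri_brown, petri_clean_1, petri_clean_2's own z axis and vertical below 0.2 rad and x of petri_brown in the frame of shuttle_floor between -0.05 and 0.05 m and y of petri_brown in the frame of shuttle_floor between -0.09 and 0.09 m and z of petri_brown in the frame of shuttle_floor between -0.006 and 0.01 m and x of petri_clean_1 in the frame of shuttle_floor between -0.05 and 0.05 m and y of petri_clean_1 in the frame of shuttle_floor between -0.09 and 0.09 m and z of petri_clean_1 in the frame of shuttle_floor between -0.006 and 0.01 m and x of petri_clean_2 in the frame of shuttle_floor between -0.05 and 0.05 m and y of petri_clean_2 in the frame of shuttle_floor between -0.09 and 0.09 m and z of petri_clean_2 in the frame of shuttle_floor between -0.006 and 0.01 m and value of joint shuttle above 0.235 m and value of joint lamp_toggle above 0.3 rad), for 4.7 s.
3. the lamp is off again with the loaded shuttle still home (x of petri_red in the frame of shuttle_floor between -0.05 and 0.05 m and y of petri_red in the frame of shuttle_floor between -0.09 and 0.09 m and z of petri_red in the frame of shuttle_floor between -0.006 and 0.01 m and angle between each of petri_red, petri_brown, petri_clean_1, petri_clean_2's own z axis and vertical below 0.2 rad and x of petri_brown in the frame of shuttle_floor between -0.05 and 0.05 m and y of petri_brown in the frame of shuttle_floor between -0.09 and 0.09 m and z of petri_brown in the frame of shuttle_floor between -0.006 and 0.01 m and x of petri_clean_1 in the frame of shuttle_floor between -0.05 and 0.05 m and y of petri_clean_1 in the frame of shuttle_floor between -0.09 and 0.09 m and z of petri_clean_1 in the frame of shuttle_floor between -0.006 and 0.01 m and x of petri_clean_2 in the frame of shuttle_floor between -0.05 and 0.05 m and y of petri_clean_2 in the frame of shuttle_floor between -0.09 and 0.09 m and z of petri_clean_2 in the frame of shuttle_floor between -0.006 and 0.01 m and value of joint shuttle above 0.235 m and value of joint lamp_toggle below -0.3 rad), for 0.2 s.
At the end, for the whole second after the job is handed in: Every dish present stands flat and upright (within 0.2 rad, underside within 10 mm of the tray's underside) at rest in the clear tray, the shuttle is fully out (within 10 mm) and the toggle is off (below -0.3 rad) (x of petri_red in the frame of finish_tray between -0.055 and 0.055 m and y of petri_red in the frame of finish_tray between -0.085 and 0.085 m and z of petri_red in the frame of finish_tray between -0.006 and 0.01 m and angle between each of petri_red, petri_brown, petri_clean_1, petri_clean_2's own z axis and vertical below 0.2 rad and linear speed of each of petri_red, petri_brown, petri_clean_1, petri_clean_2 below 0.02 m/s and x of petri_brown in the frame of finish_tray between -0.055 and 0.055 m and y of petri_brown in the frame of finish_tray between -0.085 and 0.085 m and z of petri_brown in the frame of finish_tray between -0.006 and 0.01 m and x of petri_clean_1 in the frame of finish_tray between -0.055 and 0.055 m and y of petri_clean_1 in the frame of finish_tray between -0.085 and 0.085 m and z of petri_clean_1 in the frame of finish_tray between -0.006 and 0.01 m and x of petri_clean_2 in the frame of finish_tray between -0.055 and 0.055 m and y of petri_clean_2 in the frame of finish_tray between -0.085 and 0.085 m and z of petri_clean_2 in the frame of finish_tray between -0.006 and 0.01 m and value of joint shuttle below 0.01 m and value of joint lamp_toggle below -0.3 rad); the robot touches nothing.
It fails at once if the lamp is on while the shuttle is not fully home (value of joint lamp_toggle above 0.15 rad and value of joint shuttle below 0.225 m).
It fails at once if a bystander is moved more than 30 mm (distance of any of beaker, dropper_bottle_0, dropper_bottle_1, marker_0 from where it was at the start of the episode above 0.03 m).
Of petri_red, petri_brown, petri_clean_1, petri_clean_2 only 2 to 3 are there at a start; the rules pass over those that are not, and their reading is None.
At some moment in a run one of petri_red, petri_brown, petri_clean_1, petri_clean_2 may be knocked a few centimetres aside while the robot is not near it.
Once in a run the grip may slacken for a moment while it holds something.
It also fails if it takes over 210 s, if anything falls off the work surface, if the arm or the gripper's body presses on something with over 40 N, if the wrist force passes 120 N, or if a joint passes its speed limit or range.

## Working session

There is one attempt and no reset: what is moved stays moved. The work goes in short steps, each a Python script; the robot and the scene stay as the last script left them, time stands still between calls to the robot, and variables do not carry over. Pictures are saved under pics/ and viewed, at most 14 in all, crops included, and the job is handed in when it is done.

```bash
mkdir -p pics; ls; cat > h.py <<'E'
import numpy as np, cv2
from cell import bot
def snap(cam,fn=None):
    im=bot.camera(cam)
    if fn: cv2.imwrite('pics/'+fn,im[:,:,::-1])
    return im
def ray(cam,u,v,z):
    c=bot.calibration(cam);K=np.array(c['mtx']);E=np.array(c['extrinsics'])
    d=E[:3,:3].T@np.linalg.inv(K)@[u,v,1];o=-E[:3,:3].T@E[:3,3]
    return o+d*(z-o[2])/d[2]
def proj(cam,p):
    c=bot.calibration(cam);K=np.array(c['mtx']);E=np.array(c['extrinsics'])
    q=K@(E[:3,:3]@np.array(p)+E[:3,3]);return q[:2]/q[2]
E
python3 - <<'E'
from h import *
for c in ('scene','top'):
    im=snap(c); cv2.imwrite(f'pics/{c}0.png',cv2.resize(im[:,:,::-1],(800,600)))
    k=bot.calibration(c);E=np.array(k['extrinsics']);print(c,np.round(-E[:3,:3].T@E[:3,3],3),np.round(E[:3,:3],2).tolist(),k['mtx'])
    for t in ['petri_red','petri_brown','petri_clean_1','station','shuttle_floor','shuttle_handle','toggle_tip','switch_box','finish_tray','beaker','dropper_bottle_0','marker_0']:
        print(t,[([int(x) for x in d['bbox']],round(d['confidence'],2)) for d in bot.search_frame(c,t)[:5]])
print(bot.read_clock(),bot.read_tool_rot(),bot.grip_depth)
E
```

```text
pics
scene [0.098 0.799 0.827] [[-0.87, -0.49, -0.0], [-0.29, 0.52, -0.8], [0.39, -0.7, -0.59]] [[406.69322342   0.         254.84097606]
 [  0.         406.69322342 193.96363169]
 [  0.           0.           1.        ]]
petri_red [([249, 270, 19, 23], 0.62), ([222, 173, 56, 61], 0.53)]
petri_brown [([249, 273, 18, 20], 0.42)]
petri_clean_1 [([275, 246, 16, 18], 0.72), ([290, 221, 16, 16], 0.63)]
station [([165, 175, 134, 111], 0.68)]
shuttle_floor [([222, 174, 65, 57], 0.7)]
shuttle_handle [([226, 175, 56, 56], 0.7)]
toggle_tip [([275, 244, 20, 16], 0.69)]
switch_box [([313, 159, 29, 27], 0.68)]
finish_tray [([155, 286, 101, 91], 0.66), ([298, 149, 7, 13], 0.38), ([219, 161, 8, 23], 0.26)]
beaker [([195, 171, 16, 31], 0.79)]
dropper_bottle_0 [([247, 143, 8, 24], 0.73), ([220, 161, 8, 23], 0.54)]
marker_0 [([295, 150, 13, 13], 0.4), ([197, 173, 13, 27], 0.28)]
top [ 0.475 -0.067  1.802] [[0.01, -1.0, -0.01], [-1.0, -0.01, -0.07], [0.07, 0.02, -1.0]] [[490.88680517   0.         257.7312398 ]
 [  0.         490.88680517 199.61747329]
 [  0.           0.           1.        ]]
petri_red [([192, 240, 13, 13], 0.55), ([256, 143, 13, 16], 0.43)]
petri_brown []
petri_clean_1 [([228, 243, 14, 12], 0.59), ([263, 240, 11, 10], 0.48)]
station [([181, 168, 142, 57], 0.97)]
shuttle_floor [([242, 180, 75, 39], 0.87)]
shuttle_handle [([243, 180, 71, 39], 0.83)]
toggle_tip []
switch_box [([349, 229, 19, 28], 0.93)]
finish_tray [([120, 214, 61, 45], 0.79), ([244, 179, 74, 40], 0.25)]
beaker [([258, 141, 11, 15], 0.41)]
dropper_bottle_0 [([292, 148, 10, 10], 0.52), ([336, 153, 7, 14], 0.48)]
marker_0 [([361, 198, 35, 7], 0.71), ([339, 159, 6, 7], 0.38)]
1.3 [ 1.90291707e-05  9.74142753e-01  2.25933388e-01 -4.76817980e-06] 0.0187
```

```bash
python3 - <<'E'
from h import *
im=snap('top')[120:280,100:420,::-1]; cv2.imwrite('pics/top1.png',cv2.resize(im,(800,400),interpolation=cv2.INTER_CUBIC))
im=snap('scene')[130:384,120:460,::-1]; cv2.imwrite('pics/scene1.png',cv2.resize(im,(800,598),interpolation=cv2.INTER_CUBIC))
E
```

```text
(no output)
```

View pics/top1.png

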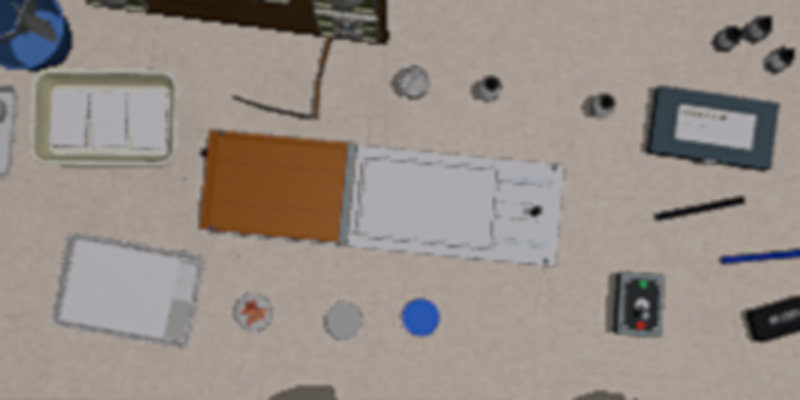

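View pics/scene1.png

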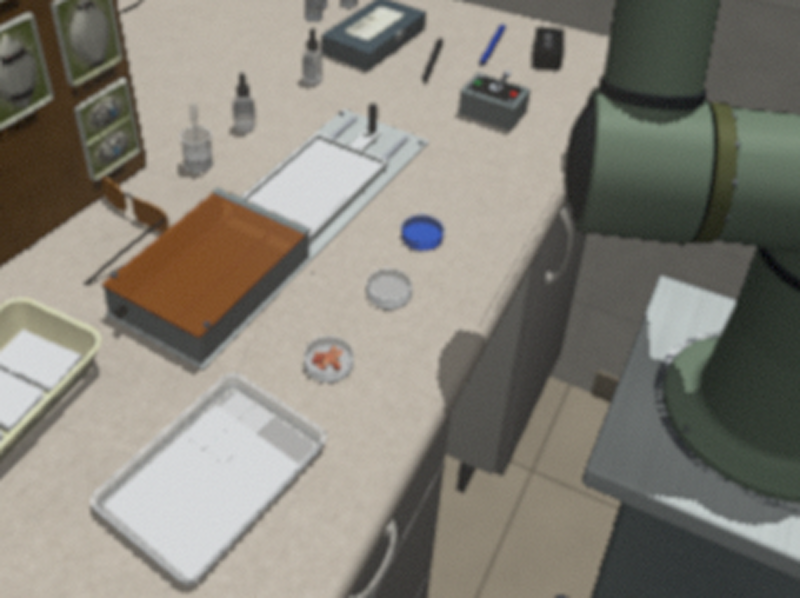

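Top crop: red dish at (253,312), clear dish at (343,319), blue look-alike at (420,317), which I'm leaving. Tray corners (70,235) to (187,347), switch bat (640,305), shuttle post (535,211). The scene view agrees: red (328,360), clear (389,290), blue (422,232). There is no brown dish.

```bash
python3 - <<'E'
from h import *
T=lambda u,v,z:np.round(ray('top',100+(u+.5)/2.5-.5,120+(v+.5)/2.5-.5,z),4)
S=lambda u,v,z:np.round(ray('scene',120+(u+.5)/2.353-.5,130+(v+.5)/2.353-.5,z),4)
print('red',T(253,312,.012),S(328,360,.008)); print('clean',T(343,319,.012),S(389,290,.008))
print('plate R',T(563,165,.005),T(553,265,.005),'L hood top',T(209,130,.054),T(200,229,.054),'mouth top',T(350,142,.054),T(342,243,.054))
print('tray',[T(u,v,.016) for u,v in ((70,235),(202,255),(187,347),(53,325))],[S(u,v,.016) for u,v in((235,377),(323,438),(190,582),(96,500))])
print('box',[T(u,v,.045) for u,v in ((617,272),(662,272),(662,335),(617,335))],T(643,284,.046),T(641,326,.046),S(478,80,.046),S(514,94,.046))
print('post',T(536,210,.06),S(372,106,.06))
im=snap('top');w=cv2.resize(im[:,:,::-1],(800,600));cv2.imwrite('pics/top2.png',w)
z=lambda a,b,c,d:cv2.resize(im[b:d,a:c,::-1],(400,400),interpolation=cv2.INTER_CUBIC)
cv2.imwrite('pics/crop.png',np.hstack([z(185,225,235,275),z(220,225,270,275)]))
E
```

```text
red [0.4383 0.1654 0.012 ] [0.4392 0.1678 0.008 ]
clean [0.4299 0.0342 0.012 ] [0.4278 0.036  0.008 ]
plate R [ 0.6591 -0.2851  0.005 ] [ 0.5122 -0.271   0.005 ] L hood top [0.6988 0.2288 0.054 ] [0.5562 0.2383 0.054 ] mouth top [0.6837 0.0258 0.054 ] [0.5387 0.0349 0.054 ]
tray [array([0.5469, 0.4352, 0.016 ]), array([0.5201, 0.2411, 0.016 ]), array([0.3865, 0.2597, 0.016 ]), array([0.4156, 0.4559, 0.016 ])] [array([0.5121, 0.244 , 0.016 ]), array([0.3908, 0.2666, 0.016 ]), array([0.4196, 0.4578, 0.016 ]), array([0.5456, 0.4344, 0.016 ])]
box [array([ 0.5026, -0.3576,  0.045 ]), array([ 0.5034, -0.4215,  0.045 ]), array([ 0.4141, -0.4213,  0.045 ]), array([ 0.4132, -0.3575,  0.045 ])] [ 0.486  -0.3943  0.046 ] [ 0.4265 -0.3914  0.046 ] [ 0.4908 -0.4018  0.046 ] [ 0.4294 -0.3913  0.046 ]
post [ 0.5888 -0.2403  0.06  ] [ 0.5911 -0.24    0.06  ]
```

View pics/top2.png

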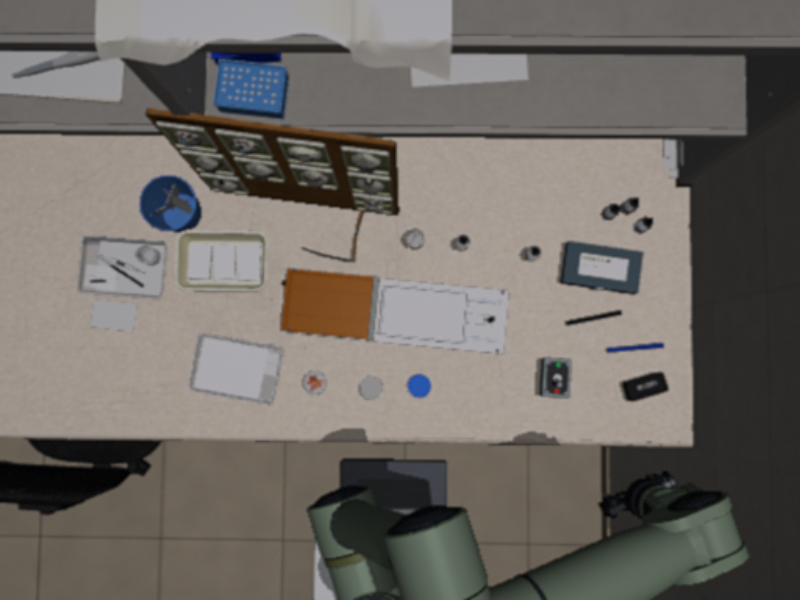

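View pics/crop.png

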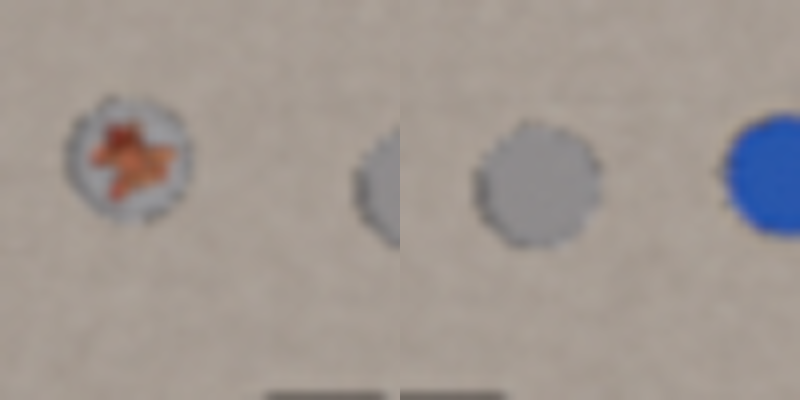

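Only two dishes are present: red at (0.438, 0.166) and clear at (0.429, 0.035). The shuttle stands about 27 mm in from fully out, with its centre near (0.602, -0.086). I'll pick red first, checking by camera that neither dish has moved.

```bash
cat >> h.py <<'E'
TH=-0.085; M=np.array([.6115,.027])
ex=np.array([np.cos(TH),np.sin(TH)]); ey=np.array([-ex[1],ex[0]])
def st(x,y,z): return [*(M+x*ex+y*ey),z]
def Q(yaw):  # tool down, closing line (tool y) at world angle yaw
    a=(yaw+np.pi/2)/2; return [0.,np.cos(a),np.sin(a),0.]
def wrap(q): return q
def go(p,yaw):
    try: bot.move_pose(list(p),Q(yaw))
    except bot.PlanningError: bot.move_pose(list(p),Q(yaw+np.pi))
def pick(x,y,yaw,z=-.002,up=.16,pre=.9):
    bot.set_gripper(pre,40); go([x,y,.09+z],yaw)
    hit=bot.move_linear([x,y,z],.08,until_force=15)
    bot.set_gripper(0.,40); w=bot.read_gripper_width(); f=bot.read_finger_force()
    bot.move_linear([x,y,up],.12); print('pick',hit,w,f,'lifted w',bot.read_gripper_width(),bot.read_finger_force(),bot.read_clock())
def place(x,y,yaw,z,up=.16):
    go([x,y,.16],yaw); print('w before place',bot.read_gripper_width(),bot.read_finger_force())
    bot.move_linear([x,y,z+.02],.12); hit=bot.move_linear([x,y,z],.04,until_force=8)
    print('place',hit,bot.read_position()); w=bot.read_gripper_width()
    bot.set_gripper(min(1,w+.2)); bot.move_linear([x,y,up],.12); print(bot.read_clock())
def boxes(thing,cam='top'):
    im=bot.camera(cam); out=[]
    for d in bot.search_frame(cam,thing):
        l,t,w,h=d['bbox']; u,v=l+w/2,t+h/2
        c=im[int(v)-2:int(v)+3,int(u)-2:int(u)+3].reshape(-1,3).mean(0).astype(int).tolist()
        out.append((np.round(ray(cam,u-.5,v-.5,.012)[:2],3).tolist(),round(d['confidence'],2),c))
    return out
E
python3 - <<'E'
from h import *
print(boxes('petri_red'),boxes('petri_clean_1'))
go([.42,.0,.25],TH)
pick(.4385,.166,TH)
snap('scene','a.png'); im=cv2.imread('pics/a.png')[130:384,120:460]; cv2.imwrite('pics/a.png',cv2.resize(im,(800,598)))
E
```

```text
[([0.439, 0.175], 0.62, [138, 99, 88]), ([0.601, -0.48], 0.55, [87, 82, 78]), ([0.6, -0.114], 0.24, [170, 169, 173])] [([0.444, -0.08], 0.69, [40, 86, 171]), ([0.42, 0.032], 0.56, [142, 138, 139])]
pick False 0.6222994069253818 40.86280766321579 lifted w 0.6187655184433999 41.877427152357996 7.8667
```

View pics/a.png

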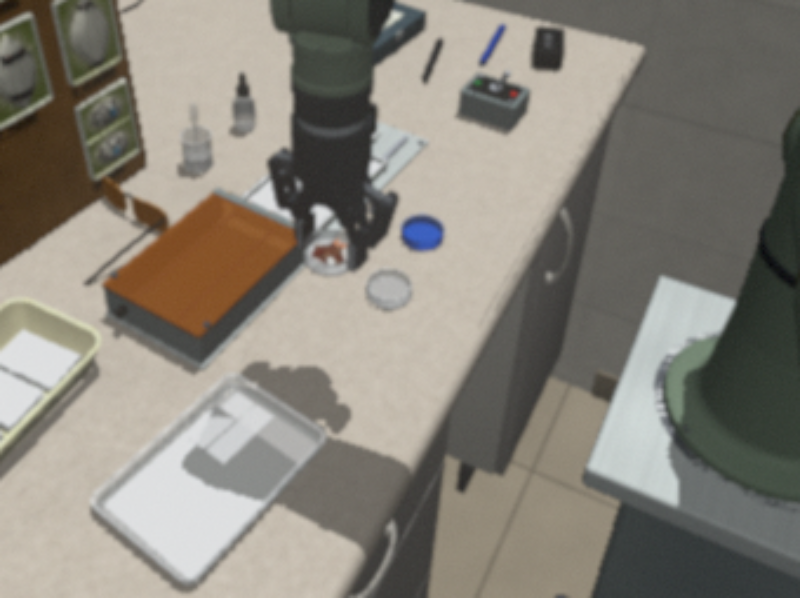

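The red dish hangs level between the fingers at (328,250). I'll place it in the shuttle and fetch the clear dish, still at (389,290).

```bash
python3 - <<'E'
from h import *
p=st(0,-.073,0); place(p[0],p[1],TH,.0135)
print(boxes('petri_clean_1'))
pick(.429,.035,TH)
p=st(0,-.153,0); place(p[0],p[1],TH,.0135)
go([.40,-.15,.25],TH)
im=snap('top')[170:230,220:330,::-1];im2=snap('scene')[140:250,180:330,::-1]
cv2.imwrite('pics/b.png',np.vstack([cv2.resize(im,(550,300),interpolation=2),cv2.resize(im2,(550,300),interpolation=2)]))
print(boxes('shuttle_handle'),boxes('shuttle_floor'))
E
```

```text
w before place 0.6199061440605818 41.8844358518254
place True [ 0.60469081 -0.04561639  0.01289322]
12.3917
[([0.61, -0.023], 0.62, [91, 104, 90])]
pick False 0.6211288850753238 40.44999541249126 lifted w 0.6179421426872607 41.86408412642777 16.7083
w before place 0.6200717232501006 41.864963779225945
place True [ 0.59791807 -0.12523476  0.01293284]
21.075
[([0.604, -0.125], 0.65, [154, 154, 156]), ([0.769, -0.174], 0.3, [85, 83, 84])] [([0.607, -0.112], 0.55, [154, 154, 156])]
```

View pics/b.png

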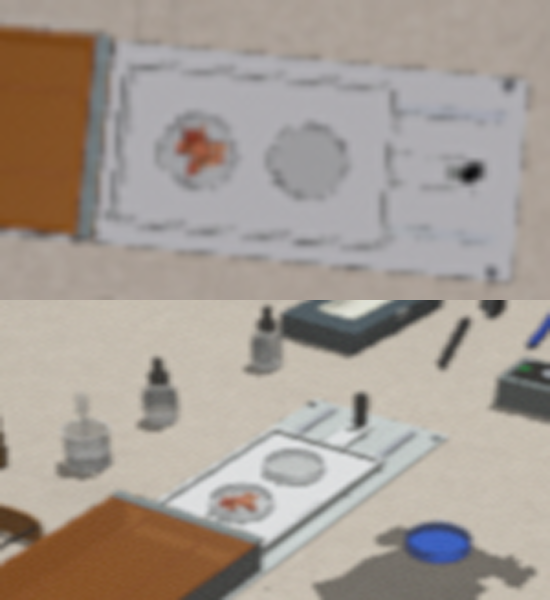

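Both dishes stand in the shuttle, red at (197,150) and clear at (307,160), with the post at (470,172). Next I'll cage the post and push the shuttle home.

```bash
python3 - <<'E'
from h import *
Y=TH+np.pi/2
print(ray('top',313.9,204.3,.06))
bot.set_gripper(.42,40); go(st(0,-.268,.13),Y)
print(bot.move_linear(st(0,-.268,.03),.08,until_force=8),bot.read_ft_force())
bot.set_gripper(.22)
print(bot.move_linear(st(0,-.038,.03),.06,until_force=15),bot.read_position(),bot.read_ft_force(),bot.read_clock())
p=np.array(bot.read_position())[:2]-M; print('station xy',p@ex,p@ey)
E
```

```text
[ 0.58667018 -0.23965084  0.06      ]
False [-0.47463224 -0.1225387   0.33545963]
True [ 0.60687748 -0.02424308  0.02969009] [ 0.33365997 -1.4712409   3.00532168] 29.0083
station xy -0.0002554142521431021 -0.05145051986449296
```

```bash
python3 - <<'E'
from h import *
print(bot.move_linear(st(0,-.036,.03),.03,until_force=18),bot.read_ft_force())
p=np.array(bot.read_position())[:2]-M; print('station xy',p@ex,p@ey)
p=p@ey; bot.set_gripper(.4)
bot.move_linear(st(0,p,.14),.1); go([.40,-.15,.25],TH)
im=snap('top')[165:235,175:330,::-1];im2=snap('scene')[145:195,290:360,::-1]
cv2.imwrite('pics/c.png',np.hstack([cv2.resize(im,(480,217),interpolation=2),cv2.resize(im2,(304,217),interpolation=2)]))
E
```

```text
True [ 0.36112066 -2.38855143  1.59011876]
station xy -0.0002809303382930343 -0.051778848567782434
```

View pics/c.png

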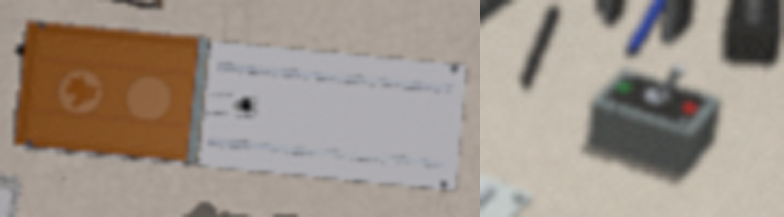

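The shuttle is home: both dishes show under the amber roof at (80,92) and (148,97), and the post is right in front of the hood. The toggle leans to red. Next I'll flip it with shut fingers.

```bash
cat >> h.py <<'E'
P=np.array([.458,-.392]); by=-.05; bx=np.array([np.cos(by),np.sin(by)])
def tg(x,z): return [*(P+x*bx),z]
E
python3 - <<'E'
from h import *
bot.set_gripper(0.,40)
go(tg(-.062,.14),by+np.pi/2)
print(bot.move_linear(tg(-.062,.066),.1,until_force=8))
print('push',bot.move_linear(tg(-.006,.066),.05,until_force=12),bot.read_position()-P[0],bot.read_ft_force())
t=bot.read_clock()
bot.move_linear(tg(-.03,.066),.1);bot.move_linear(tg(-.062,.14),.15)
bot.move_linear(tg(.075,.14),.15)
im2=snap('scene')[145:195,290:360,::-1];im=snap('top')[220:265,330:390,::-1]
cv2.imwrite('pics/d.png',np.hstack([cv2.resize(im2,(400,300),interpolation=2),cv2.resize(im,(400,300),interpolation=2)]))
print(bot.read_clock()-t)
E
```

```text
False
push False [-0.00627506 -0.84964345 -0.3920358 ] [-0.2855225  -0.193434    0.95292578]
2.2417000000000016
```

View pics/d.png

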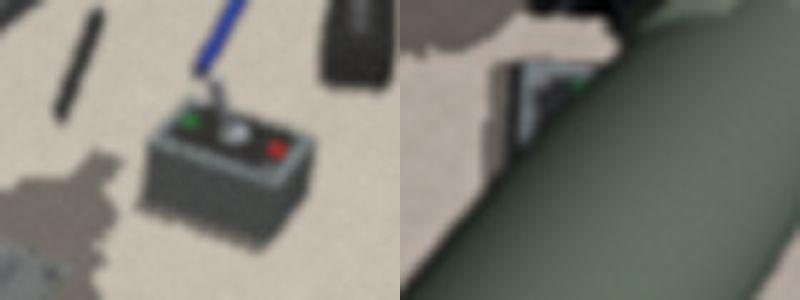

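The bat now leans to green, with its tip at (213,85) and root at (233,130). I'll wait, then flip it back from the green side.

```bash
python3 - <<'E'
from h import *
bot.wait(4.5)
print(bot.move_linear(tg(.064,.14),.1),bot.move_linear(tg(.064,.066),.1,until_force=8))
print('push',bot.move_linear(tg(.006,.066),.05,until_force=12),bot.read_position()-P[0])
bot.move_linear(tg(.03,.066),.1);bot.move_linear(tg(.064,.14),.15)
go([.40,-.15,.25],TH)
im2=snap('scene')[145:195,290:360,::-1];im=snap('top')[180:225,235:295,::-1]
cv2.imwrite('pics/e.png',np.hstack([cv2.resize(im2,(400,300),interpolation=2),cv2.resize(im,(400,300),interpolation=2)]))
print(bot.read_clock())
E
```

```text
False False
push False [ 0.0062161  -0.85032182 -0.39205091]
48.375
```

View pics/e.png

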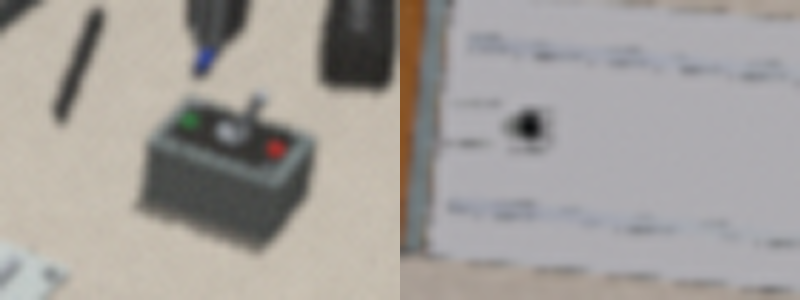

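The toggle leans to red again, tip at (258,98), and the post still stands at home. Next I'll pull the shuttle out.

```bash
python3 - <<'E'
from h import *
Y=TH+np.pi/2
bot.set_gripper(.42,40); go(st(0,-.051,.14),Y)
print(bot.move_linear(st(0,-.051,.03),.08,until_force=8))
bot.set_gripper(.22)
print(bot.move_linear(st(0,-.312,.03),.06,until_force=15),bot.read_ft_force())
p=np.array(bot.read_position())[:2]-M; print('station xy',p@ex,p@ey)
y=p@ey; bot.set_gripper(.4)
bot.move_linear(st(0,y,.14),.1); go([.40,-.2,.25],TH)
im=snap('top')[170:230,220:330,::-1];im2=snap('scene')[140:250,180:330,::-1]
cv2.imwrite('pics/f.png',np.vstack([cv2.resize(im,(550,300),interpolation=2),cv2.resize(im2,(550,300),interpolation=2)]))
print(bot.read_clock())
E
```

```text
False
True [0.49051005 1.42662915 0.72484503]
station xy -0.0004589453129330481 -0.30093532260824396
58.5417
```

View pics/f.png

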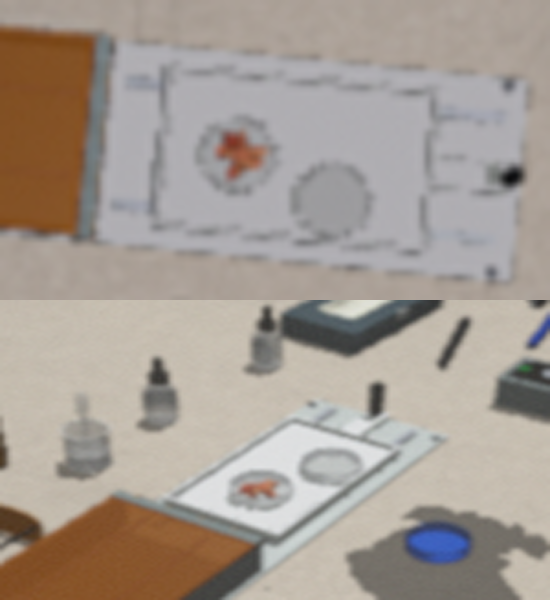

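The shuttle is fully out. The clear dish was knocked to (332,200), near the -x wall, and red is at (237,155). I'll take red first, closing across the shuttle, then clear, closing along y to avoid the wall.

```bash
cat >> h.py <<'E'
TT=-.14; tc=np.array([.467,.349])
def tr(y): return tc+y*np.array([-np.sin(TT),np.cos(TT)])
E
python3 - <<'E'
from h import *
r=ray('top',267,200.6,.026); c=ray('top',286,209.6,.026)
for q in (r,c): d=q[:2]-M; print(q,d@ex,d@ey)
pick(r[0],r[1],TH,z=.012)
x,y=tr(.045); place(x,y,TT,.0015)
im=snap('top')[170:230,220:330,::-1];im2=snap('scene')[270:384,120:290,::-1]
cv2.imwrite('pics/g.png',np.vstack([cv2.resize(im,(550,300),interpolation=2),cv2.resize(im2,(450,300),interpolation=2)[:, :] if 0 else cv2.resize(im2,(550,300),interpolation=2)]))
E
```

```text
[ 0.60024878 -0.07315953  0.026     ] -0.002707287018987298 -0.10075312128805892
[ 0.56841528 -0.14229141  0.026     ] -0.02855672283483086 -0.17233800435975796
pick False 0.62102225134993 41.74685284757288 lifted w 0.6162089614184871 41.86755477916449 63.1167
w before place 0.6214844025574949 41.87969145801617
place True [0.47274012 0.39318911 0.0008834 ]
68.5
```

View pics/g.png

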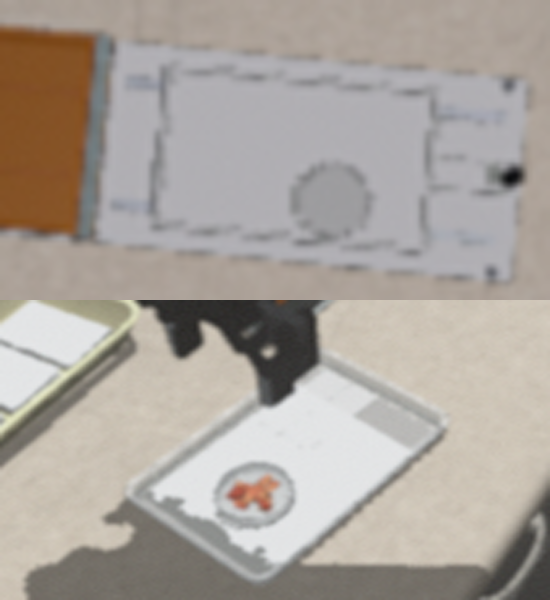

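Red stands in the tray at (254,494). The clear dish hasn't moved from (332,200), so I'll fetch it now.

```bash
python3 - <<'E'
from h import *
c=ray('top',286,209.6,.026)
pick(c[0],c[1],TH+np.pi/2,z=.012,pre=.85)
x,y=tr(-.045); place(x,y,TT,.0015)
go([.40,-.2,.25],TH)
print(bot.read_clock())
im=snap('top')[205:265,110:220,::-1];im2=snap('scene')[130:384,120:390,::-1]
cv2.imwrite('pics/i.png',np.hstack([cv2.resize(im,(330,180),interpolation=2),np.zeros((180,0,3),np.uint8)]) if 0 else np.vstack([cv2.resize(im,(440,150),interpolation=2),cv2.resize(im2,(440,414),interpolation=2)]))
E
```

```text
pick False 0.6222779369442526 41.61879979656078 lifted w 0.623666347079757 42.137310951948166 73.9917
w before place 0.6192004772120981 42.13322063907981
place True [0.46019588 0.30414803 0.00086438]
79.7167
81.5833
```

View pics/i.png

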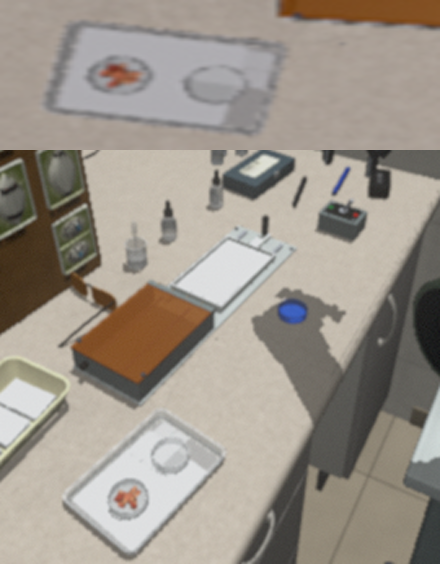

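Both dishes stand flat in the tray, red at (128,498) and clear at (172,455). The shuttle is empty and out, the toggle leans to red, and the bystanders have not moved.

```bash
python3 -c "
from h import *
print(bot.close_job())"
```

```text
the job is handed in; nothing more can be done
None
```

I've handed in the job at about 82 s of the 210 s, with no verdict returned. Both dishes present, petri_red and one clean one, went under the lamp for at least five seconds and now stand flat in the clear tray. The last pictures show the shuttle out, the lamp toggle at red, and the beaker, bottles and marker in place.

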